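# Lay the cutlery case flat and lock it

## Task

Push the standing teal cutlery case over so that it lies flat on the counter with its pale lid up, then press the orange catch on the lid all the way down to lock it. Do it with fingertip pushes only: do not pick the case up or shove it away from its place, and leave everything else where it stands.

Things in the scene. Friction and masses are not known exactly. Their poses are not given: they have to be found in the camera images.
- case: Loose closed teal plastic case, about 180 g, standing on a long edge: 36 mm thick (x), 200 long (y), 80 high (z). Origin: centre of the edge face it stands on. Its -x axis points out of the pale lid (with the orange catch), +x out of the dark plain back; z is up while it stands. Faces any way. Leaned about 25 degrees, it topples by itself. Lying lid up: 36 mm high, -x up, z level.
- case_mid (a point): Centre of the case (18 mm inside lid and back, 40 mm above the edge it stands on); 40 mm above the counter while the case stands, 18 mm when it lies flat.
- catch_top (a point): Centre of the outer face of the orange catch in the middle of the lid. The catch is a rounded block 34 mm along the case's length and 20 mm across (30 to 50 mm above the counter while the case stands); it stands 10 mm proud of the lid as long as it is not pressed, and 3 mm when fully pressed.
- catch (a joint): How far the catch is pressed into the lid, in m: about 0 out, 0.007 fully pressed. It takes about 3 N, has no spring and stays where it is left.
- carrier: Steel insulated lunch carrier, upright cylinder 120 mm across, 218 mm high with its bail handle; origin at the centre of its underside. Loose bystander, leave alone.
- glassbox: Square glass box with a clip-lock lid, 142 mm square over the clips, 68 mm high; origin at the centre of its underside. Loose bystander, leave alone.
- eggcup: White ceramic egg cup, 48 mm across, 66 mm high; origin at the centre of its underside. Loose bystander, leave alone.
- jar: Small amber glass jar with a steel cap, 60 mm across, 85 mm high; origin at the centre of its underside. Loose bystander, leave alone.
- mug: Blue ceramic mug, 76 mm across, 90 mm high, its handle at its own +y side; origin at the centre of its underside. Loose bystander, leave alone.
- tin: Yellow round snack tin, 74 mm across, 60 mm high; origin at the centre of its underside. Loose bystander, leave alone.
Things that resemble listed ones, but are neither listed nor needed, are in the scene too. What is meant by the case is not blue, brown or purple, and is the larger of those in its own colour.

How it is judged (in metres and radians):
On the way, in this order (a step that is already met when the one before it is completed fails the run):
1. the case lies flat on its back, lid up (height (world z) of case_mid below 0.024 m and height (world z) of catch_top above 0.032 m), for 0.2 s.
2. the catch is pressed down while the case lies flat (all of step 1 and value of joint catch above 0.0052 m), for 0.1 s.
At the end, for the whole second after the job is handed in: The case lies flat and at rest on the counter, lid up (its centre below 24 mm, the catch's face above 32 mm), the catch pressed in at least 5.2 of its 7 mm, and the centre of the case less than 130 mm from where it was at the start (tipping alone takes it about 65 mm) (all of step 2 and distance of case_mid from where it was at the start of the episode below 0.13 m and linear speed of case below 0.02 m/s); the robot touches nothing.
It fails at once if the case is lifted (its centre rises above 56 mm, or above 34 mm once it lies) (height (world z) of case_mid above 0.056 m or (angle between case's own z axis and vertical above 1.45 rad and height (world z) of case_mid above 0.034 m)).
It fails at once if the case is shoved or carried more than 160 mm from where it stood (distance of case_mid from where it was at the start of the episode above 0.16 m).
It fails at once if another thing on the counter is moved more than 15 mm (distance of any of carrier, glassbox, eggcup, jar, mug, tin from where it was at the start of the episode above 0.015 m).
It fails at once if another thing on the counter is tipped (angle between any of carrier, glassbox, eggcup, jar, mug, tin's own z axis and vertical above 0.3 rad).
It also fails if it takes over 34 s, if anything falls off the work surface, if the arm or the gripper's body presses on something with over 40 N, if the wrist force passes 120 N, or if a joint passes its speed limit or range.

## Robot

A 7-joint arm with a two-finger parallel gripper is mounted at the origin on the work surface. World frame = base frame: x ahead of the robot, y to its left, z up, the work surface at z = 0. Lengths are in mm, angles in rad, forces in N, time in s.
With the tool pointing down it reaches from about 400 to 875 mm from the base axis. Payload 6.5 kg.
Tool frame: the origin (TCP) lies on the centre line of the jaws, within the pads' length; the fingertips stand robot.tip_extent ahead of it and the grasp point (between the pads) lies 8 mm behind it (robot.tip_extent is the distance from the TCP to the fingertips, in mm); z points along the fingers, y is the line along which they close (so a half turn about z gives the same grasp; the last joint's range is limited). The gripper opens to 85 mm and grips with 20 to 120 N. Pads are 22 mm wide; open, the fingers measure 114 mm over their backs; the gripper's body (76 mm by 85 mm) begins 54 mm behind the grasp point. The pads swing forward as they close: fully open they stand 13 mm farther back than shut.
Start: joints at [1.161, 0.536, -0.004, 1.538, 0.003, 1.067, -0.071], TCP at [219.089, -611.956, 242.29] pointing down, gripper open.
Joint ranges: [-2.7, 2.7], [-0.37, 2.16], [-1.27, 1.26], [0.24, 2.4], [-1.31, 4.45], [0.19, 1.91], [-2.76, 2.76]. Speed limits (rad/s): [2.39, 2.39, 3.14, 3.14, 3.14, 3.14, 3.14].

## Interface

Orientations are given as [roll, pitch, yaw] about the fixed x, y, z axes, in that order (R = Rz(yaw) Ry(pitch) Rx(roll)).
In Python, from workcell import robot, vision, finish_job gives the robot as it stands.
- The arm moves only by the shell command python3 -m pendant 'ROWS'. ROWS is JSON, a list of rows, each a list of 3 entries, a list of its own where there are three numbers: the shift along the tool's x, y, z in m, then the turn, a rotation vector about the tool's x, y, z in rad, then the finger opening in m, from 0 to 0.0854. In form: [[[x, y, z], [rx, ry, rz], claw], ...]. A call has exactly 5 rows; each row is the pose to reach, as a shift and turn from the pose commanded when the call began, along the tool's axes at that moment; what a row does not reach only later rows make up. A row lasts 1/8 s, in which the tool goes at most 62.5 mm and 10.7 degrees, less where a joint would pass 70% of its speed; a pose out of reach is approached as far as the arm can. A call with a gripper value outside its range is refused whole. The fingers move at their own pace and stop on an object; the grip force is fixed at half the most. Time passes only in rows, so rows that repeat a pose let the fingers close, or fill a call up. It gives the time, the measured TCP pose, the force, the opening and the grip force at its end, in the units of the state.
- robot.get_obs(): the state, without advancing time (a new reading comes with each control period).
- vision.grab_frame(name): name is "side" or "top"; returns a dict with "pixels" (400x640x3 uint8, blue, green, red), "intrinsics" (3x3 intrinsics, pixels), "pose" (4x4, takes a point from camera to world coordinates). Camera axes: x right, y down, z forward; pixel columns grow to the right and rows downward; lengths in mm; the calibration is good to about 2 mm. A picture is of the moment at which its call begins. There is no depth.
- finish_job(): hands the job in; it is judged then, once.
The state is a dict: "time": time; "qpos": joint angles; "joint_velocities": joint speeds; "effort": joint torques, N m; "ee_pos": TCP position; "tcp_rot": TCP orientation; "wrist_force": force on the tool from outside, world axes, zero at the start; "moment": the same for the moment, N m; "grip_width": finger opening in mm; "grasp_force": force on a finger pad.
Only numpy, scipy, OpenCV 4.12 (cv2) and the standard library are available. Lean on these libraries where they do the work, as an engineer would, in place of code of your own. Each camera call takes 0.05 s, during which the arm holds its last target. There are 200 camera calls.

## Working session

There is one attempt and no reset: what is moved stays moved. The work goes in short steps, Python scripts to look and compute and a shell command to move; the robot and the scene stay as the last step left them, time stands still between calls to the robot, and variables do not carry over. Pictures are saved under pics/ and viewed, at most 10 in all, crops included, and the job is handed in when it is done.

```bash
mkdir -p pics
cat > h.py <<'E'
import numpy as np,cv2
from workcell import robot,vision,finish_job
def grab(n,f):
    d=vision.grab_frame(n);cv2.imwrite('pics/'+f,d['pixels']);np.savez('pics/'+n+'.npz',K=d['intrinsics'],T=d['pose']);return d
def ray(n,u,v,z):
    d=np.load('pics/'+n+'.npz');r=d['T'][:3,:3]@np.linalg.inv(d['K'])@[u,v,1];o=d['T'][:3,3];return o+r*(z-o[2])/r[2]
def proj(n,p):
    d=np.load('pics/'+n+'.npz');c=d['T'][:3,:3].T@(np.array(p)-d['T'][:3,3]);q=d['K']@c;return q[:2]/q[2]
E
python3 - <<'E'
from h import *
for n in('top','side'):
    d=grab(n,n+'0.png');print(n,d['pose'].round(2).tolist(),d['intrinsics'].tolist())
o=robot.get_obs();print(o,robot.tip_extent)
E
```

```text
top [[0.0, -0.99, 0.12, 351.44], [-1.0, -0.0, 0.01, 0.82], [-0.01, -0.12, -0.99, 1278.63], [0.0, 0.0, 0.0, 1.0]] [[422.2660673220458, 0.0, 317.62206082215425], [0.0, 422.2660673220458, 201.0661747007645], [0.0, 0.0, 1.0]]
side [[-0.67, -0.58, 0.46, -48.24], [-0.74, 0.51, -0.43, 514.91], [0.02, -0.63, -0.78, 1014.5], [0.0, 0.0, 0.0, 1.0]] [[379.8397058024967, 0.0, 321.72692422503883], [0.0, 379.8397058024967, 196.969233006625], [0.0, 0.0, 1.0]]
{'time': 0.1, 'qpos': array([ 1.16079414,  0.53708955, -0.00442968,  1.53879128,  0.00259775,
        1.06727228, -0.07115289]), 'joint_velocities': array([-0.00091637, -0.00057112, -0.00028105, -0.0017355 ,  0.0004998 ,
       -0.00122305, -0.00045485]), 'effort': array([ 2.75503291e-03, -5.84555519e+01,  1.05184156e+00, -2.59773159e+01,
        1.26771160e-02,  4.60577110e-03,  2.80759667e-05]), 'ee_pos': array([ 218.89187753, -611.44733781,  241.49469906]), 'tcp_rot': array([-3.14004237e+00,  1.17514379e-04,  3.43912374e-01]), 'wrist_force': array([ 0.88187036,  0.00424586, -0.61288497]), 'moment': array([0.02363664, 0.01983593, 0.03461632]), 'grasp_force': 0.0, 'grip_width': 85.16250722637055} 11.0
```

View pics/top0.png

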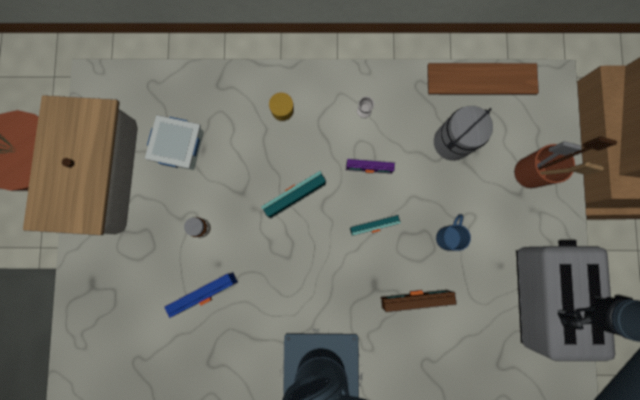

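View pics/side0.png

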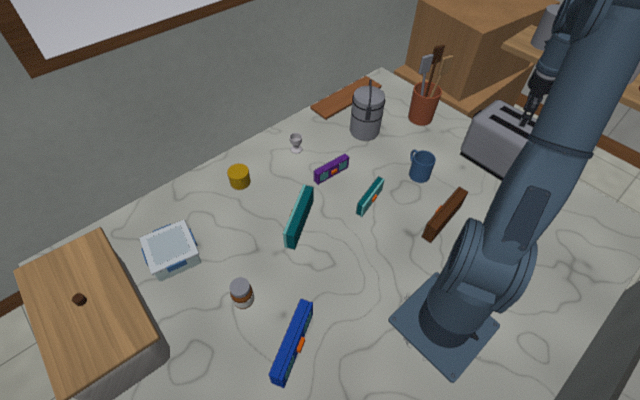

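The large teal case is at about (295,194) in the top view. Its orange catch shows at (291,187) on the far side, so it has to fall toward the robot. Next is an enlarged crop.

Run:
```python
import cv2
a=cv2.imread('pics/top0.png')[160:228,250:340]
cv2.imwrite('pics/c1.png',cv2.resize(a,None,fx=8,fy=8,interpolation=cv2.INTER_CUBIC))
```

```text
(no output)
```

View pics/c1.png

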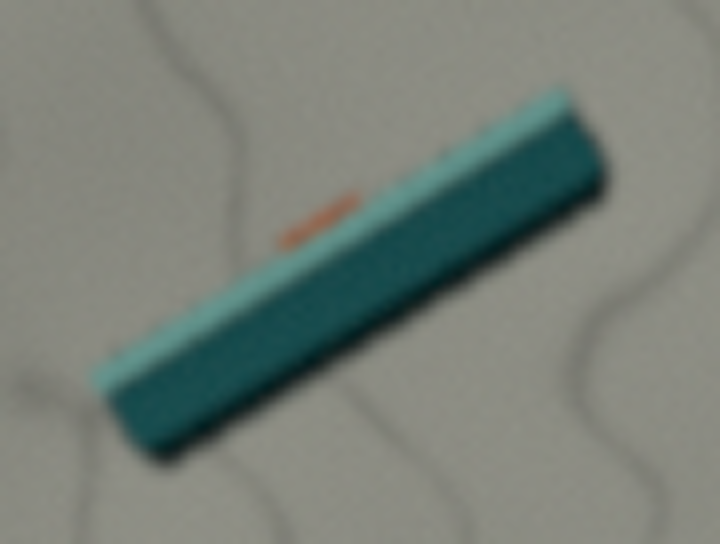

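The pale lid edge runs from crop (97,378) to (563,88), with the catch above it at about (320,222). The dark back is on the robot side.

Run:
```python
from h import *
f=lambda x,y,z:ray('top',250+x/8-.44,160+y/8-.44,z)
L=f(95,378,80);R=f(565,88,80);BR=f(608,180,80);BL=f(160,460,80);c=f(320,222,40)
print(L,R,BR,BL,c,np.linalg.norm(L-R),np.linalg.norm(R-BR))
u=(R-L)/np.linalg.norm(R-L)            # along length (image left->right)
n=np.array([-u[1],u[0],0]); n*=np.sign(n[0]) # lid normal, away from robot
m=(L+R)/2-18*n; m[2]=0
print('u',u,'n',n,'yaw n',np.arctan2(n[1],n[0]),'mid',m, 'catch',m+n*28)
for k,z in((18,80),(28,40)): print(proj('side',m+n*k+[0,0,z]))
for s in(-1,1):
  for k in(-18,18): print(proj('side',m+n*k+u*100*s+[0,0,80]))
o=robot.get_obs()
import scipy.spatial.transform as t
print(t.Rotation.from_euler('xyz',o['tcp_rot']).as_matrix().round(3))
for nm,(a,b,z) in dict(tin=(281,106,60),jar=(194,226,85),purple=(370,165,60),small=(375,225,50),mug=(453,238,90),egg=(366,103,66)).items(): print(nm,ray('top',a,b,z).round())
```

```text
[473.12722055 171.8750869   80.        ] [578.74517172   4.47799503  80.        ] [545.26066136 -11.09009976  80.        ] [443.87625432 148.12527615  80.        ] [535.62566596  95.23100325  40.        ] 197.93164975687012 36.926657166247466
u [ 0.5336082  -0.84573181  0.        ] n [0.84573181 0.5336082  0.        ] yaw n 0.562861214682104 mid [510.71302361  78.57159338   0.        ] catch [534.39351421  93.51262295   0.        ]
[294.2620307  207.09574847]
[291.7599172  214.03435245]
[295.28668845 236.0483272 ]
[283.58402198 233.1524911 ]
[314.5251056  185.98907523]
[303.88794868 183.60634384]
[[ 0.941  0.337 -0.001]
 [ 0.337 -0.941  0.001]
 [-0.    -0.002 -1.   ]]
tin [778. 122.  60.]
jar [417. 361.  85.]
purple [ 600. -141.   60.]
small [ 424. -155.   50.]
mug [ 386. -368.   90.]
egg [ 785. -131.   66.]
```

```bash
python3 -m pendant '[[[0.04,-0.04,0],[0,0,0],0],[[0.08,-0.08,0],[0,0,0],0],[[0.12,-0.12,0],[0,0,0],0],[[0.16,-0.16,0],[0,0,0],0],[[0.2,-0.2,0],[0,0,0],0]]' && python3 -m pendant '[[[0.04,-0.04,0],[0,0,0],0],[[0.08,-0.08,0],[0,0,0],0],[[0.12,-0.12,0],[0,0,0],0],[[0.16,-0.16,0],[0,0,0],0],[[0.2,-0.2,0],[0,0,0],0]]' && python3 -m pendant '[[[0.04,-0.04,0],[0,0,0],0],[[0.08,-0.08,0],[0,0,0],0],[[0.12,-0.12,0],[0,0,0],0],[[0.165,-0.164,0],[0,0,-0.1],0],[[0.165,-0.164,0],[0,0,-0.219],0]]'; python3 -c "
from h import *
print(robot.tip_extent,robot.get_obs()['qpos'])"
```

```text
time: 0.72
ee_pos: [340.4, -354.4, 242.1]
tcp_rot: [-3.141, 0.0, 0.344]
wrist_force: [0.9, -0.2, 0.1]
grip_width: -0.1
grasp_force: 0.0
time: 1.35
ee_pos: [461.2, -98.9, 242.2]
tcp_rot: [3.141, 0.0, 0.344]
wrist_force: [0.5, -1.0, 0.2]
grip_width: 0.0
grasp_force: 0.0
time: 1.98
ee_pos: [561.4, 115.9, 242.1]
tcp_rot: [-3.139, -0.002, 0.574]
wrist_force: [-0.3, -0.3, -0.4]
grip_width: -0.0
grasp_force: 0.0
11.0 [ 0.02973662  0.4378817  -0.40756643  1.72958169  0.19528972  1.01317202
 -1.44356301]
```

```bash
python3 -m pendant '[[[0,0,0.04],[0,0,0],0],[[0,0,0.08],[0,0,0],0],[[0,0,0.12],[0,0,0],0],[[0,0,0.163],[0,0,0],0],[[0,0,0.163],[0,0,0],0]]'
python3 - <<'E'
from h import *
d=grab('side','s1.png');cv2.imwrite('pics/s1c.png',cv2.resize(d['pixels'][120:280,200:400],None,fx=3.5,fy=3.5,interpolation=cv2.INTER_CUBIC))
print(robot.get_obs()['ee_pos'])
E
```

```text
time: 2.6
ee_pos: [558.0, 108.7, 76.4]
tcp_rot: [-3.139, 0.007, 0.563]
wrist_force: [-0.5, -0.2, 0.6]
grip_width: -0.1
grasp_force: 0.0
[559.88229659 109.31541801  78.60683476]
```

View pics/s1c.png

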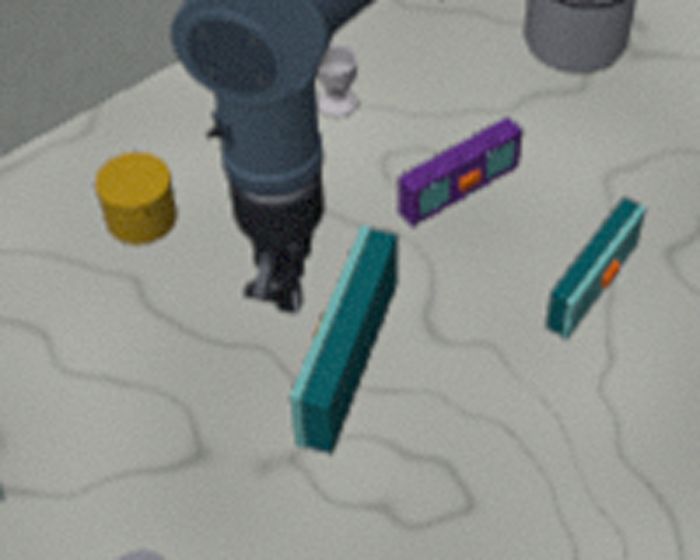

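The shut fingertips hang beside the lid at crop (275,300), clear of the case and near mid-length. I'll start the push.

```bash
python3 -m pendant '[[[-0.01,0,0],[0,0,0],0],[[-0.019,0,0],[0,0,0],0],[[-0.024,0,0],[0,0,0],0],[[-0.029,0,0],[0,0,0],0],[[-0.034,0,0],[0,0,0],0]]' && python3 -m pendant '[[[-0.005,0,0],[0,0,0],0],[[-0.010,0,0],[0,0,0],0],[[-0.014,0,0],[0,0,0],0],[[-0.018,0,0],[0,0,0],0],[[-0.018,0,0],[0,0,0],0]]'
python3 - <<'E'
from h import *
d=grab('side','s2.png');cv2.imwrite('pics/s2c.png',cv2.resize(d['pixels'][120:280,200:400],None,fx=3.5,fy=3.5,interpolation=cv2.INTER_CUBIC))
print(robot.get_obs()['ee_pos'])
E
```

```text
time: 3.28
ee_pos: [532.3, 91.4, 79.6]
tcp_rot: [3.141, -0.001, 0.563]
wrist_force: [0.1, 0.6, 0.4]
grip_width: 0.2
grasp_force: 0.3
time: 3.9
ee_pos: [516.5, 81.5, 79.2]
tcp_rot: [-3.142, 0.001, 0.563]
wrist_force: [-0.2, 0.5, 0.1]
grip_width: 0.2
grasp_force: 0.0
[516.79345642  81.63037645  79.23129152]
```

View pics/s2c.png

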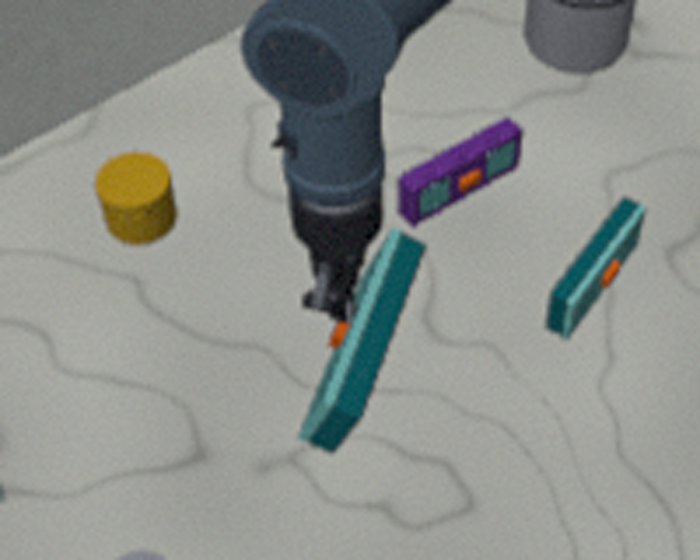

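The case is leaning about 20°, with its lower edge still in place. I'll keep pushing until it falls.

```bash
python3 -m pendant '[[[-0.005,0,0],[0,0,0],0],[[-0.010,0,0],[0,0,0],0],[[-0.015,0,0],[0,0,0],0],[[-0.018,0,0],[0,0,0],0],[[-0.018,0,0],[0,0,0],0]]'
python3 - <<'E'
from h import *
d=grab('side','s3.png');a=cv2.resize(d['pixels'][140:280,240:370],None,fx=3,fy=3)
d=grab('top','t3.png');b=cv2.resize(d['pixels'][150:290,240:370],None,fx=3,fy=3)
cv2.imwrite('pics/c3.png',np.hstack([a,b]))
print(robot.get_obs()['ee_pos'])
E
```

```text
time: 4.58
ee_pos: [501.5, 71.9, 79.3]
tcp_rot: [3.142, 0.0, 0.563]
wrist_force: [0.3, -0.1, -0.6]
grip_width: -0.3
grasp_force: 0.0
[501.82760871  72.19799641  79.33391414]
```

View pics/c3.png

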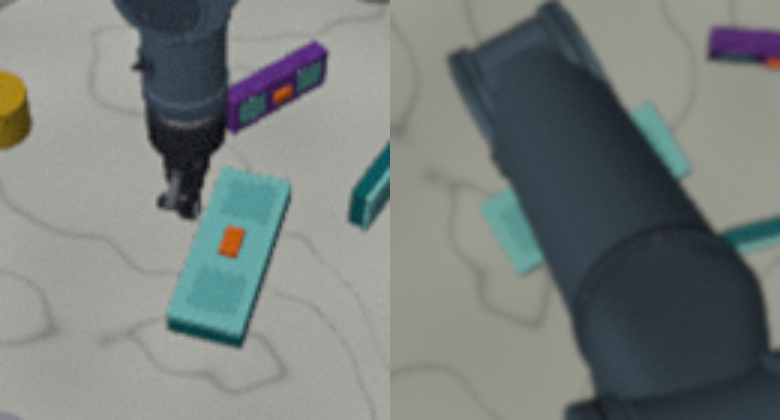

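The case lies flat with the lid up. The catch is at crop (232,241), which is side pixel (317,220).

Run:
```python
from h import *
c=ray('side',317,220,46);print('catch',c)
p=robot.get_obs()['ee_pos'];a=.563;n=np.array([np.cos(a),np.sin(a),0]);y=np.array([np.sin(a),-np.cos(a),0])
q=c;print('shift x,y',(q-p)@n,(q-p)@y,'z to contact',p[2]-11-46)
def cor(x,y): return ray('side',240+x/3-.33,140+y/3-.33,36)
P=[cor(*k) for k in((222,170),(291,182),(241,335),(168,320))];m=sum(P)/4;print(m,(m-p)@n,(m-p)@y)
```

```text
catch [460.85780942  51.75855517  46.        ]
shift x,y -45.55548037026791 -4.581857712459755 z to contact 22.333914136447333
[459.7586894   53.05565869  36.        ] -45.79266241652256 -6.265391806554046
```

```bash
python3 -m pendant '[[[-0.02,-0.002,0],[0,0,0],0],[[-0.046,-0.005,0],[0,0,0],0],[[-0.046,-0.005,0],[0,0,0],0],[[-0.046,-0.005,0.01],[0,0,0],0],[[-0.046,-0.005,0.018],[0,0,0],0]]' && python3 -m pendant '[[[0,0,0.003],[0,0,0],0],[[0,0,0.006],[0,0,0],0],[[0,0,0.008],[0,0,0],0],[[0,0,0.01],[0,0,0],0],[[0,0,0.01],[0,0,0],0]]'
```

```text
time: 5.3
ee_pos: [460.9, 52.3, 60.6]
tcp_rot: [-3.142, -0.001, 0.563]
wrist_force: [0.3, -0.0, -0.4]
grip_width: -0.1
grasp_force: 0.0
time: 5.92
ee_pos: [460.2, 51.8, 51.2]
tcp_rot: [3.141, -0.0, 0.563]
wrist_force: [-0.9, -0.7, 0.1]
grip_width: -0.1
grasp_force: 0.0
```

```bash
python3 -m pendant '[[[0,0,0.001],[0,0,0],0],[[0,0,0.002],[0,0,0],0],[[0,0,0.0025],[0,0,0],0],[[0,0,0.003],[0,0,0],0],[[0,0,0.0035],[0,0,0],0]]'
```

```text
time: 6.55
ee_pos: [460.4, 51.7, 49.7]
tcp_rot: [3.14, 0.0, 0.563]
wrist_force: [-9.1, -0.8, 38.7]
grip_width: 0.2
grasp_force: 19.6
```

The force jumped to 39 N at a tip height of about 39 mm, so the catch has bottomed out. I'll back straight up and check.

```bash
python3 -m pendant '[[[0,0,-0.004],[0,0,0],0],[[0,0,-0.02],[0,0,0],0],[[0,0,-0.06],[0,0,0],0],[[0,0,-0.1],[0,0,0],0],[[0,0,-0.1],[0,0,0],0]]'
python3 - <<'E'
from h import *
d=grab('side','s4.png');cv2.imwrite('pics/s4c.png',cv2.resize(d['pixels'][150:270,250:370],None,fx=5,fy=5,interpolation=cv2.INTER_CUBIC))
E
```

```text
time: 7.18
ee_pos: [462.3, 52.0, 150.9]
tcp_rot: [3.139, -0.005, 0.562]
wrist_force: [0.9, 0.2, -0.3]
grip_width: 0.3
grasp_force: 0.0
```

View pics/s4c.png

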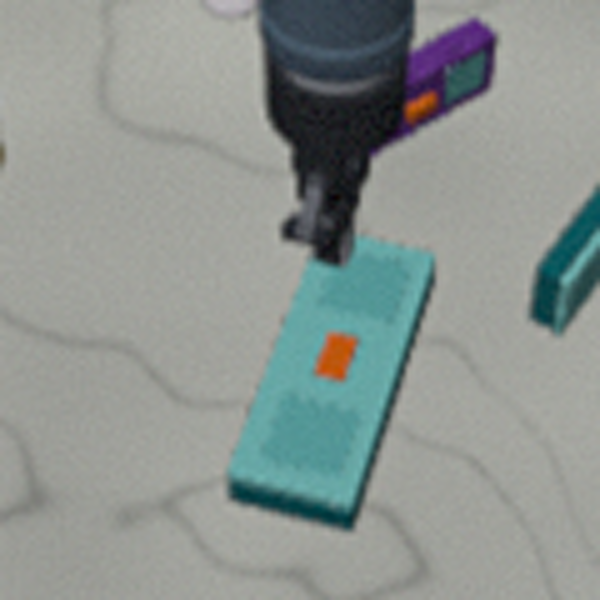

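The catch at crop (337,356) is nearly flush with the lid. The case lies flat where it fell, and the arm is clear of it.

```bash
python3 -c "
from h import *
print(finish_job())"
```

```text
the job is handed in; nothing more can be done
None
```

The teal case lies flat with its lid up and the catch pressed to its stop (39 N on the tool). The fingers touched only the case, and the job is handed in; `finish_job` gave no verdict.

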